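Lock the paper trimmer shut with its quick-release pin

ROBOT

A 6-joint arm with a two-finger parallel gripper is mounted at the origin on the work surface. World frame = base frame: x ahead of the robot, y to its left, z up, the work surface at z = 0. Lengths are in m, angles in rad, forces in N, time in s.
With the tool pointing down it reaches from about 0.3 to 0.875 m from the base axis. Payload 6.4 kg.
Tool frame: the origin (TCP) lies at the very end of the fingers, on their centre line; the grasp point (between the pads) lies 19 mm behind it; z points along the fingers, y is the line along which they close (so a half turn about z gives the same grasp; the last joint's range is limited). The gripper opens to 85 mm and grips with 20 to 120 N. Pads are 22 mm wide; open, the fingers measure 114 mm over their backs; the gripper's body (76 mm by 85 mm) begins 54 mm behind the grasp point. The pads swing forward as they close: fully open they stand 13 mm farther back than shut.
Start: joints at [-1.488, 0.181, 1.607, -0, 1.354, -0.206], TCP at [0.164, -0.551, 0.231] pointing down, gripper open.
Joint ranges: [-2.99, 2.99], [-0.89, 2.07], [0.3, 2.58], [-1.14, 4.28], [0, 2.63], [-3.12, 3.12]. Speed limits (rad/s): [2.57, 2.57, 3.01, 3.14, 3.14, 3.14].

INTERFACE

Orientations are given as a unit quaternion [x, y, z, w].
In Python, from bench import readout, capture, camera_params, robot gives the robot as it stands. The module is installed in compiled form; this text tells all that it offers.
- The arm moves only by the shell command python3 -m jog 'ROWS'. ROWS is JSON, a list that holds one entry, the list of rows, each a list of 7 numbers: the finger opening in mm, from 0 to 85.4, then the shift along the tool's x, y, z in units of 30 mm (1.0 is 30 mm), then the turn, a rotation vector about the tool's x, y, z in units of 8 degrees (1.0 is 8 degrees). In form: [[[jaw, dx, dy, dz, wx, wy, wz], ...]]. A call has 1 to 10 rows; each row is the pose to reach, as a shift and turn from the pose commanded when the call began, along the tool's axes at that moment; what a row does not reach only later rows make up. A row lasts 1/10 s, in which the tool goes at most 50 mm and 8.59 degrees, less where a joint would pass 70% of its speed; a pose out of reach is approached as far as the arm can. A call with a gripper value outside its range is refused whole. The fingers move at their own pace and stop on an object; the grip force is fixed at half the most. Time passes only in rows, so rows that repeat a pose let the fingers close. It gives the time, the measured TCP pose, the force, the opening and the grip force at its end, in the units of the state.
- readout.sense(): the state, without advancing time (a new reading comes with each control period).
- capture(name): name is "side" or "top"; returns the picture (384x512x3 uint8, red, green, blue); there is no depth.
- camera_params(name): a dict with "fovy" (degrees; the focal length in pixels is half the picture's height over the tangent of half this angle, whatever the lens; pixels are square), "cx", "cy" (the principal point, pixels), "T" (4x4, takes a point from camera to world coordinates). Camera axes: x right, y up, looking along -z (the intrinsics and any distortion apply to the point x, -y, -z); pixel columns grow to the right and rows downward; lengths in m; the calibration is good to about 2 mm. A picture is of the moment at which its call begins. camera_params takes no time and is no camera call.
- robot.job_done(): hands the job in; it is judged then, once.
The state is a dict: "time": time; "joint_positions": joint angles; "joint_velocities": joint speeds; "effort": joint torques, N m; "ee_pos": TCP position; "ee_rot": TCP orientation; "wrist_force": force on the tool from outside, world axes, zero at the start; "moment": the same for the moment, N m; "width": finger opening in m; "grasp_force": force on a finger pad.
Only numpy, scipy, OpenCV 4.12 (cv2) and the standard library are available. Lean on these libraries where they do the work, as an engineer would, in place of code of your own. Each camera call takes 0.05 s, during which the arm holds its last target. There are 200 camera calls.

TASK

Make the paper trimmer safe to put away: swing its lever fully down, then take the quick-release pin, squeeze its two buttons and slide it from the outside through the lug, the lever and the far lug, feeling for the hole, and push it fully home against its springy collar. Let go so that the buttons pop out and the balls lock it in place, and leave the other things on the desk where they are.

Things in the scene. Friction and masses are not known exactly. Their poses are not given: they have to be found in the camera images.
- trimmer: lever paper trimmer, fixed: grey board 290 x 160 mm, its top 20 mm above the desk. Origin on the desk under the board's centre; x from the lever's handle end to its hinge end, y across, z up. Along the -y edge the lever (mid-plane y = -66 mm) and the clevis of two lugs ride together on a slotted rail, set by hand up to 11 mm either way along x. Nothing lies beyond y = -82 mm
- lever (a joint): lever's angle, rad: 0 = down on its stop, its hole in line with the lugs' holes; positive = handle raised. Hinge axis parallel to y at x = 115 (give or take 11), z = 48 mm of the trimmer. Black handle 205 to 265 mm from the hinge, 24 mm wide, its top 13 mm above the hinge height when down. Stiff hinge: stays where left; 1 to 4 N down on the handle moves it
- hole (a point): where the pin hole's mouth in the outer lug's outer face is meant to be (x = -45, y = -80, z = 48 mm of the trimmer; its axes): the real hole is up to 11 mm off along x, not in y or z: feel for it. The pin goes in along +y. Lugs 44 mm wide, 6 thick, tops at 66 mm, the 10 mm lever between, 28 mm over all. Holes 14 mm across in the lugs, 15 in the lever
- pin: steel ball-lock pin, about 0.15 kg, lying on the desk. Origin on its axis at the front face of its head, 10 mm above the desk; x from head to nose, z up as it lies. Head: dark block x = -34 to 0, 29 mm wide (y), 20 high (z), a thin 22 mm pull ring behind. Shank 12 mm thick, from x = 38 tapering to a blunt 9 mm nose at x = 42 mm
- pin_buttons (a point): point on the pin's axis midway between its two black buttons, 17 mm behind the head's front face; axes as the pin's. The buttons (12 x 12 mm) stand 3 mm proud of the head's +y and -y sides: 35 mm across them, 29 when squeezed flush, which takes 4 rising to 10 N on each side. Grip them with some 20 to 40 N
- button_left (a joint): how far the pin's buttons are pressed (the two move together), m: 0 = out, 0.003 = flush with the head
- ball_left (a joint): how far the lock balls are drawn in (both move with the buttons), m: 0 = out, locking; 0.003 = inside the shank. The balls sit at x = 30 to 35 mm on the pin's +y and -y sides; out, they stand 2.6 mm proud of the shank, too wide to pass a hole
- collar (a joint): how far the pin's spring collar (19 mm across, around the shank) is pressed in, m: 0 = standing 4 mm ahead of the head's front face, 0.004 = flush with it. Takes 2 N rising to 6 N. The balls clear the inner lug only when it is pressed in by 2 mm or more; once they are out it pulls them tight against that lug
- pencil_cup: copper-toned cylindrical pencil cup with pencils, 76 mm across, 100 mm high (pencils to 185 mm), bystander; origin under its centre
- tumbler: glass tumbler holding markers, 72 mm across, 110 mm high (markers to 147 mm), bystander; origin under its centre
- stapler: orange stapler lying on its side, 140 x 60 mm, 34 mm high, bystander; origin under its centre
- pencil_tray: wooden pencil tray, 240 x 80 mm, 22 mm high, bystander; origin under its centre
- tape_dispenser: black tape dispenser, 130 x 55 mm, 80 mm high, bystander; origin under its centre
- marker: grey marker lying flat along its x, 120 mm long, 14 mm thick, bystander; origin under its centre
- eraser: white eraser 45 x 20 x 13 mm, bystander; origin under its centre
Mind the look-alikes: they are no part of the job. Of the things like the pin, leave any that is brown or green; of the rest the smaller one is meant.

How it is judged:
By the outcome, as a careful person would: the job done as asked, in the order asked, and still so for the second after the job is handed in, with the robot touching nothing.
It also fails if it takes over 67 s, if anything falls off the work surface, if the arm or the gripper's body presses on something with over 40 N, if the wrist force passes 120 N, or if a joint passes its speed limit or range.

## Working session

There is one attempt and no reset: what is moved stays moved. The work goes in short steps, Python scripts to look and compute and a shell command to move; the robot and the scene stay as the last step left them, time stands still between calls to the robot, and variables do not carry over. Pictures are saved under pics/ and viewed, at most 10 in all, crops included, and the job is handed in when it is done.

```bash
mkdir -p pics; python3 - <<'E'
from bench import readout,capture,camera_params
import cv2,numpy as np
np.set_printoptions(precision=4,suppress=True)
for n in("side","top"):
    im=capture(n); cv2.imwrite(f"pics/{n}0.png",cv2.cvtColor(im,cv2.COLOR_RGB2BGR)); p=camera_params(n); print(n,{k:v for k,v in p.items() if k!='T'}); print(np.array(p['T']))
print(readout.sense())
E
```

```text
side {'fovy': 48.283804043738684, 'cx': 254.51246902396375, 'cy': 197.59262883753934}
[[-0.8629  0.3781 -0.3353  0.2136]
 [-0.5052 -0.6277  0.5923  0.6246]
 [ 0.0135  0.6805  0.7326  0.8617]
 [ 0.      0.      0.      1.    ]]
top {'fovy': 44.15467606666552, 'cx': 248.32643506460465, 'cy': 182.94553983799264}
[[ 0.0039  0.9964 -0.0848  0.4617]
 [-1.      0.0044  0.006  -0.0247]
 [ 0.0063  0.0847  0.9964  1.2142]
 [ 0.      0.      0.      1.    ]]
{'time': 0.1, 'joint_positions': array([-1.4883,  0.1815,  1.6079, -0.    ,  1.3538, -0.2063]), 'joint_velocities': array([-0.0003, -0.001 , -0.0017,  0.0002, -0.0022,  0.0008]), 'effort': array([  0.0005, -44.5876, -35.2239,  -0.0003,   0.0041,   0.    ]), 'ee_pos': array([ 0.1637, -0.5507,  0.2305]), 'ee_rot': array([ 0.9896,  0.1439,  0.    , -0.0008]), 'wrist_force': array([ 0.0528, -0.1949, -0.2918]), 'moment': array([-0.0273,  0.0005, -0.007 ]), 'grasp_force': 0.0, 'width': 0.08520791829746709}
```

View pics/top0.png

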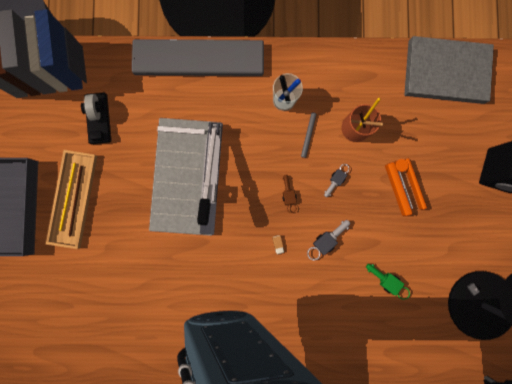

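View pics/side0.png

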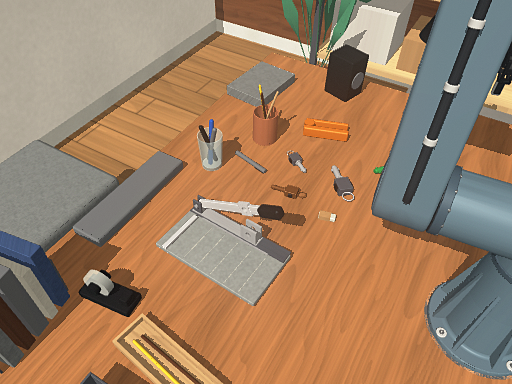

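The top view shows the trimmer board around (185,177). Its lever handle is at (204,210) and its hinge at (215,130). The small grey pin is at (338,180), with the larger grey look-alike at (328,240) and the brown and green ones elsewhere. The side view shows the lever raised, its handle at (270,212), and the small pin at (296,160).

```bash
cat > h.py <<'E'
import cv2,numpy as np
from bench import readout,capture,camera_params
from scipy.spatial.transform import Rotation as R
np.set_printoptions(precision=4,suppress=True)
def ray(n,u,v):
    p=camera_params(n);T=np.array(p['T']);f=192/np.tan(np.radians(p['fovy'])/2)
    d=T[:3,:3]@np.array([(u-p['cx'])/f,-(v-p['cy'])/f,-1.]);return T[:3,3],d/np.linalg.norm(d)
def onz(n,u,v,z):
    o,d=ray(n,u,v);return o+d*(z-o[2])/d[2]
def tri(a,b):
    o1,d1=ray("top",*a);o2,d2=ray("side",*b)
    s=np.linalg.lstsq(np.c_[d1,-d2],o2-o1,rcond=None)[0]
    p,q=o1+s[0]*d1,o2+s[1]*d2;return (p+q)/2,np.linalg.norm(p-q)
def proj(n,P):
    p=camera_params(n);T=np.array(p['T']);f=192/np.tan(np.radians(p['fovy'])/2)
    c=T[:3,:3].T@(np.array(P)-T[:3,3]);return np.array([p['cx']+f*c[0]/-c[2],p['cy']-f*c[1]/-c[2]])
def snap(n,name=None):
    im=capture(n)
    if name: cv2.imwrite(f"pics/{name}.png",cv2.cvtColor(im,cv2.COLOR_RGB2BGR))
    return im
def crop(im,x0,y0,w,h,s): return cv2.resize(im[y0:y0+h,x0:x0+w],None,fx=s,fy=s,interpolation=cv2.INTER_CUBIC)
E
python3 - <<'E'
from h import *
t=cv2.imread("pics/top0.png");s=cv2.imread("pics/side0.png")
c=np.zeros((600,800,3),np.uint8)
c[:520,:360]=crop(t,145,112,90,130,4)
c[:300,360:660]=crop(t,320,155,50,50,6)
c[300:600,360:800]=crop(s,150,185,147,100,3)[:300,:440]
c[:240,660:800]=crop(s,285,145,23,40,6)[:,:140] if 0 else cv2.resize(s[145:185,282:305],(140,240),interpolation=cv2.INTER_CUBIC)
cv2.imwrite("pics/c1.png",c)
# grey (low saturation) mask of pins
for n,im,b in(("top",t,(320,155,50,50)),("side",s,(278,140,35,40))):
    x,y,w,h=b;hsv=cv2.cvtColor(im[y:y+h,x:x+w],cv2.COLOR_BGR2HSV)
    for nm,m in(("grey",hsv[...,1]<90),("dark",(hsv[...,1]<110)&(hsv[...,2]<110))):
        k,l,st,ce=cv2.connectedComponentsWithStats(m.astype(np.uint8))
        for i in range(1,k):
            if st[i,4]>8: print(n,nm,st[i],ce[i]+[x,y])
E
```

```text
top grey [  5  12  22  30 248] [335.7016 180.7984]
top dark [ 11  14  16  20 171] [338.4678 177.1637]
side grey [  9  10  19  23 176] [296.3352 160.2614]
side dark [10 13 14 13 94] [294.734  157.8617]
```

View pics/c1.png

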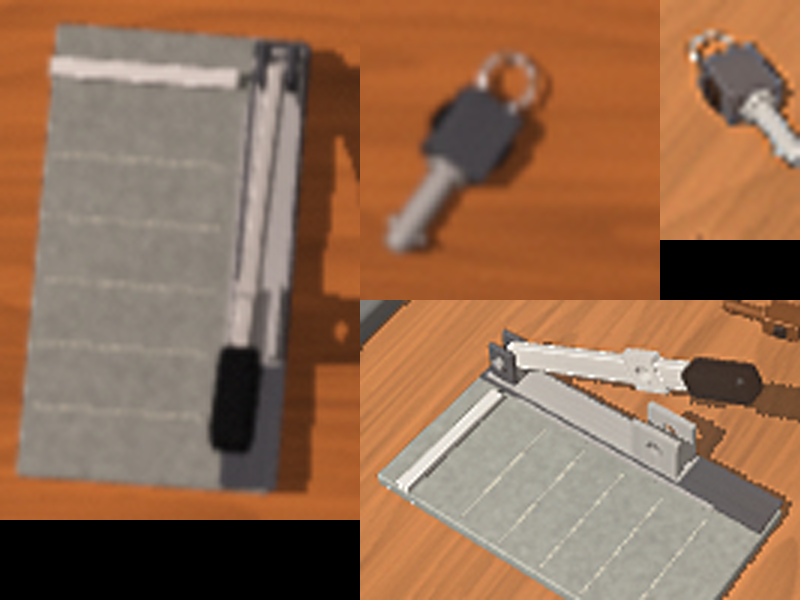

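```bash
cat > m.py <<'E'
from h import *
a=lambda X,Y:(144.5+X/4+.125,111.5+Y/4+.125)
b=lambda X,Y:(320-.5+(X-360)/6,155-.5+Y/6)
sd=lambda X,Y:(150-.5+(X-360)/3,185-.5+(Y-300)/3)
sp=lambda X,Y:(282-.5+(X-660)/6.09,145-.5+Y/6)
C={k:onz("top",*a(*v),.02) for k,v in dict(TL=(55,25),BL=(18,472),BR=(270,492),TR=(310,42)).items()}
for k,v in C.items(): print(k,v)
print("sizes",[np.linalg.norm(C[i][:2]-C[j][:2]) for i,j in("TL BL".split(),"TR BR".split(),"TL TR".split(),"BL BR".split())])
ctr=sum(C.values())/4; ex=(C["TL"]-C["BL"]+C["TR"]-C["BR"])[:2];ex/=np.linalg.norm(ex);ey=np.array([-ex[1],ex[0]])
print("ctr",ctr,"yaw",np.arctan2(ex[1],ex[0]))
print("side BL?",onz("side",*sd(380,478),.02),"side BR(handle,rail)",onz("side",*sd(783,510),.02),"TR",onz("side",*sd(485,378),.02))
loc=lambda P:np.r_[ex@(P[:2]-ctr[:2]),ey@(P[:2]-ctr[:2]),P[2]]
for nm,u,v in(("handle end",(232,450),(762,382)),("handle mid",(236,400),(722,381)),("handle start",(238,350),(684,377))):
    P,e=tri(a(*u),sd(*v)); print(nm,P,e,"loc",loc(P))
H=[b(*q) for q in((462,85),(525,125),(487,185),(425,150))]
Hp=[onz("top",*q,.02) for q in H]; print("head",*Hp,"mid",sum(Hp)/4)
S=[onz("side",*sp(*q),.02) for q in((703,68),(740,35),(783,65),(745,98))];print("head side",*S,"mid",sum(S)/4)
P,e=tri(b(475,136),sp(743,66));print("tri headmid",P,e)
n=onz("top",*b(400,240),.01);print("nose",n)
hm=sum(Hp)/4;d=n-hm;print("pin yaw",np.arctan2(d[1],d[0]),np.linalg.norm(d[:2]))
# outer lug outer/hole: intersect side ray with plane y=-77 & -57(local)
def ony(n,px,yl):
    o,d=ray(n,*px);ol,dl=loc(o),np.r_[ex@d[:2],ey@d[:2],d[2]];return ol+dl*(yl-ol[1])/dl[1]
print("outer hole",ony("side",sd(679,424),-.074)," inner hole",ony("side",sd(656,447),-.052))
print("outer lug corners",ony("side",sd(649,402),-.074),ony("side",sd(695,433),-.074),"inner",ony("side",sd(640,435),-.052),ony("side",sd(684,456),-.052))
print("lug end top",loc(onz("top",*a(275,360),.066)))
E
python3 m.py
```

```text
TL [0.7294 0.199  0.02  ]
BL [0.4447 0.2165 0.02  ]
BR [0.4328 0.0584 0.02  ]
TR [0.7192 0.0358 0.02  ]
sizes [np.float64(0.28519738596245786), np.float64(0.28725239755108073), np.float64(0.16347884723622239), np.float64(0.15848048797716754)]
ctr [0.5815 0.1274 0.02  ] yaw -0.07011756628090045
side BL? [0.726  0.1996 0.02  ] side BR(handle,rail) [0.4313 0.06   0.02  ] TR [0.7169 0.0687 0.02  ]
handle end [0.4579 0.0686 0.1686] 0.0029951444876826 loc [-0.1192 -0.0673  0.1686]
handle mid [0.4875 0.0689 0.152 ] 0.0007922578832721192 loc [-0.0897 -0.0649  0.152 ]
handle start [0.5174 0.0698 0.1394] 0.0034531332763101355 loc [-0.0599 -0.062   0.1394]
head [ 0.6007 -0.2558  0.02  ] [ 0.5838 -0.2823  0.02  ] [ 0.5582 -0.2659  0.02  ] [ 0.573  -0.2398  0.02  ] mid [ 0.5789 -0.2609  0.02  ]
head side [ 0.5977 -0.253   0.02  ] [ 0.5935 -0.2845  0.02  ] [ 0.5654 -0.2752  0.02  ] [ 0.5704 -0.244   0.02  ] mid [ 0.5818 -0.2642  0.02  ]
tri headmid [ 0.5792 -0.2599  0.0245] 0.0013189132796839194
nose [ 0.5354 -0.2306  0.01  ]
pin yaw 2.5317827660993655 0.053051807254782715
outer hole [-0.0466 -0.074   0.0628]  inner hole [-0.0396 -0.052   0.0509]
outer lug corners [-0.0173 -0.074   0.0701] [-0.062  -0.074   0.0623] inner [-0.024 -0.052  0.055] [-0.0664 -0.052   0.0591]
lug end top [-0.0626 -0.079   0.066 ]
```

```bash
cat >> h.py <<'E'
def go(x,y,z,yaw):
    "row for a tool-down pose, from the pose as measured"
    s=readout.sense();R0=R.from_quat(s['ee_rot']);c,n=np.cos(yaw),np.sin(yaw)
    Rt=R.from_matrix(np.array([[c,n,0],[n,-c,0],[0,0,-1.]]))
    d=R0.inv().apply(np.array([x,y,z])-s['ee_pos'])/.03; w=np.degrees((R0.inv()*Rt).as_rotvec())/8
    print("row",d,w,"steps",np.linalg.norm(d)*.6,np.linalg.norm(w)*8/8.59); return s
E
python3 - <<'E'
from h import *
go(.467,.069,.231,1.50); go(.467,.069,.19,1.5)
E
```

```text
row [ 15.5741 -16.9208   0.0131] [-0.0086 -0.0087 -8.6744] steps 13.798270294150576 8.078577570376224
row [ 15.5737 -16.9187   1.3798] [-0.0086 -0.0087 -8.6744] steps 13.821970466274298 8.078577570376224
```

```bash
python3 -m jog '[[[0,15.57,-16.92,0,0,0,-8.67],[0,15.57,-16.92,0,0,0,-8.67],[0,15.57,-16.92,0,0,0,-8.67],[0,15.57,-16.92,0,0,0,-8.67],[0,15.57,-16.92,0,0,0,-8.67],[0,15.57,-16.92,0,0,0,-8.67],[0,15.57,-16.92,0,0,0,-8.67],[0,15.57,-16.92,0,0,0,-8.67],[0,15.57,-16.92,0,0,0,-8.67],[0,15.57,-16.92,0,0,0,-8.67]]]'
python3 -c "
from h import *
go(.467,.069,.231,1.50)"
```

```text
time: 1.1
ee_pos: [0.3839, -0.1001, 0.2313]
ee_rot: [0.732, 0.681, 0.0, 0.0]
wrist_force: [0.3, -1.4, -0.1]
width: 0.0001
grasp_force: 0.0
row [5.8187 2.3627 0.0113] [ 0.0043  0.0021 -0.0039] steps 3.7680711450959277 0.005730575030613719
```

```bash
python3 -m jog '[[[0,5.82,2.36,0,0,0,0],[0,5.82,2.36,0,0,0,0],[0,5.82,2.36,0,0,0,0],[0,5.82,2.36,0,0,0,0],[0,5.82,2.36,0,0,0,0],[0,5.82,2.36,1.0,0,0,0],[0,5.82,2.36,2.0,0,0,0],[0,5.82,2.36,2.5,0,0,0],[0,5.82,2.36,3.0,0,0,0],[0,5.82,2.36,3.4,0,0,0]]]'
python3 -c "
from h import *
go(.467,.069,.062,1.50)"
```

```text
time: 2.1
ee_pos: [0.4658, 0.0665, 0.1281]
ee_rot: [0.732, 0.681, -0.001, -0.001]
wrist_force: [-0.4, 0.7, 1.0]
width: -0.0001
grasp_force: 0.4
row [0.0871 0.0372 2.2038] [-0.0115  0.0012 -0.0085] steps 1.323494208240265 0.013348266018114731
```

```bash
python3 -m jog '[[[0,0.09,0.04,0.4,0,0,0],[0,0.09,0.04,0.8,0,0,0],[0,0.09,0.04,1.2,0,0,0],[0,0.09,0.04,1.5,0,0,0],[0,0.09,0.04,1.8,0,0,0],[0,0.09,0.04,2.0,0,0,0],[0,0.09,0.04,2.1,0,0,0],[0,0.09,0.04,2.1,0,0,0]]]'
python3 -c "
from h import *
go(.467,.069,.061,1.50)"
```

```text
time: 2.9
ee_pos: [0.4679, 0.0696, 0.066]
ee_rot: [0.732, 0.681, -0.0, -0.0]
wrist_force: [-0.2, -0.4, -0.0]
width: 0.0002
grasp_force: 0.0
row [-0.0228 -0.0292  0.1662] [-0.0026 -0.0001 -0.0048] steps 0.10214580930423899 0.0050757290333759844
```

```bash
python3 -m jog '[[[0,0,0,0.05,0,0,0],[0,0,0,0.1,0,0,0],[0,0,0,0.15,0,0,0],[0,0,0,0.2,0,0,0],[0,0,0,0.2,0,0,0]]]'
python3 - <<'E'
from h import *
t=snap("top","top1");s=snap("side","side1")
c=np.zeros((600,800,3),np.uint8)
c[:390,:300]=crop(t,140,112,100,130,3)
c[:480,300:780]=crop(s,150,180,160,160,3)
cv2.imwrite("pics/c2.png",c[:,:,::-1])
E
```

```text
time: 3.4
ee_pos: [0.4683, 0.0696, 0.061]
ee_rot: [0.732, 0.681, 0.0, 0.0]
wrist_force: [-1.9, -0.4, 6.9]
width: 0.0003
grasp_force: 3.7
```

View pics/c2.png

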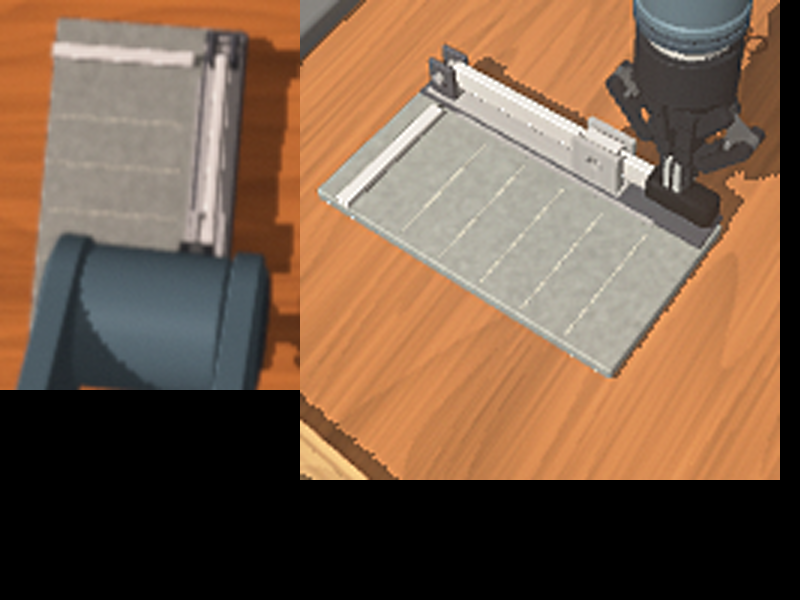

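The lever is now down: the handle is under the fingers at crop (685,200), the lug hole shows at (593,160), and the stop was felt at z = 0.061. I'll press lightly, lift, and refine the pin's pose.

```bash
python3 -m jog '[[[0,0,0,0.05,0,0,0],[0,0,0,0.05,0,0,0],[0,0,0,0.05,0,0,0],[0,0,0,-1.5,0,0,0],[0,0,0,-3,0,0,0],[0,0,0,-4.5,0,0,0],[0,0,0,-5.5,0,0,0],[60,0,0,-5.5,0,0,0]]]'
python3 - <<'E'
from h import *
t=cv2.imread("pics/top0.png")
x,y,w,h=320,155,50,50
big=cv2.resize(t[y:y+h,x:x+w],None,fx=8,fy=8,interpolation=cv2.INTER_CUBIC)
hsv=cv2.cvtColor(big,cv2.COLOR_BGR2HSV)
up=lambda c:np.array(c)/8+[x-.4375,y-.4375]
def comp(m):
    k,l,st,ce=cv2.connectedComponentsWithStats(cv2.morphologyEx(m.astype(np.uint8),cv2.MORPH_OPEN,np.ones((25,25))))
    i=1+np.argmax(st[1:,4]);return (l==i).astype(np.uint8)
dark=comp((hsv[...,2]<105)&(hsv[...,1]<110));sh=comp((hsv[...,2]>105)&(hsv[...,1]<100))
for n,m,z in(("head",dark,.016),("shank",sh,.014)):
    c=max(cv2.findContours(m,0,2)[0],key=cv2.contourArea);r=cv2.boxPoints(cv2.minAreaRect(c))
    P=np.array([onz("top",*up(q),z)[:2] for q in r]);M=cv2.moments(m,True);C=onz("top",*up((M['m10']/M['m00'],M['m01']/M['m00'])),z)
    e=[P[1]-P[0],P[2]-P[1]];print(n,"centroid",C,"rectmid",P.mean(0),[(np.linalg.norm(v),np.arctan2(v[1],v[0])) for v in e]);
    if n=="head":H=C
    else: d=C-H;print("yaw",np.arctan2(d[1],d[0]),np.linalg.norm(d))
go(.580,-.2615,.20,2.56)
E
```

```text
time: 4.3
ee_pos: [0.4711, 0.0694, 0.2305]
ee_rot: [0.732, 0.681, 0.003, 0.004]
wrist_force: [0.8, 0.1, 1.3]
width: 0.0135
grasp_force: 0.0
head centroid [ 0.58   -0.2614  0.016 ] rectmid [ 0.5802 -0.2613] [(np.float64(0.039011774520526295), np.float64(-0.6996967598291481)), (np.float64(0.03278265882310176), np.float64(-2.2728387885636905))]
shank centroid [ 0.5408 -0.2325  0.014 ] rectmid [ 0.5409 -0.2325] [(np.float64(0.014647680681943786), np.float64(-1.5664655010254551)), (np.float64(0.016883599316579047), np.float64(3.130817322906764))]
yaw 2.506775305215699 0.04875222206077952
row [-10.7435   4.3965   1.0647] [ 0.0633  0.0395 -7.5949] steps 6.994218156100098 7.073584122763563
```

```bash
python3 -m jog '[[[60,-10.74,4.4,1,0.06,0.04,-7.3],[60,-10.74,4.4,1,0.06,0.04,-7.3],[60,-10.74,4.4,1,0.06,0.04,-7.3],[60,-10.74,4.4,1,0.06,0.04,-7.3],[60,-10.74,4.4,1,0.06,0.04,-7.3],[60,-10.74,4.4,1,0.06,0.04,-7.3],[60,-10.74,4.4,1,0.06,0.04,-7.3],[60,-10.74,4.4,1,0.06,0.04,-7.3],[60,-10.74,4.4,1,0.06,0.04,-7.3],[60,-10.74,4.4,1,0.06,0.04,-7.3]]]'
python3 - <<'E'
from h import *
go(.580,-.2614,.06,2.52)
E
```

```text
time: 5.3
ee_pos: [0.576, -0.2599, 0.1941]
ee_rot: [0.307, 0.952, -0.0, -0.006]
wrist_force: [-0.4, 0.7, 0.4]
width: 0.0598
grasp_force: 0.0
row [-0.1865  0.0553  4.469 ] [-0.0282 -0.079  -0.0196] steps 2.683959119305244 0.08027389999913855
```

```bash
python3 -m jog '[[[60,-0.15,0.05,1.5,0,-0.05,0],[60,-0.15,0.05,3,0,-0.05,0],[60,-0.15,0.05,4.5,0,-0.05,0],[60,-0.15,0.05,4.9,0,-0.05,0],[60,-0.15,0.05,4.9,0,-0.05,0]]]'
python3 - <<'E'
from h import *
go(.580,-.2614,.004,2.52)
t=snap("top","top2");s=snap("side","side2")
c=np.zeros((400,800,3),np.uint8)
c[:,:400]=crop(t,300,140,80,80,5)
c[:,400:]=crop(s,255,120,80,80,5)
cv2.imwrite("pics/c3.png",c[:,:,::-1])
E
```

```text
time: 5.8
ee_pos: [0.5784, -0.2598, 0.0466]
ee_rot: [0.306, 0.952, -0.001, -0.004]
wrist_force: [0.4, 0.1, 0.8]
width: 0.0601
grasp_force: 0.0
row [-0.0827 -0.006   1.4189] [-0.0309 -0.0454 -0.0018] steps 0.8527840051290002 0.05114836869969025
```

View pics/c3.png

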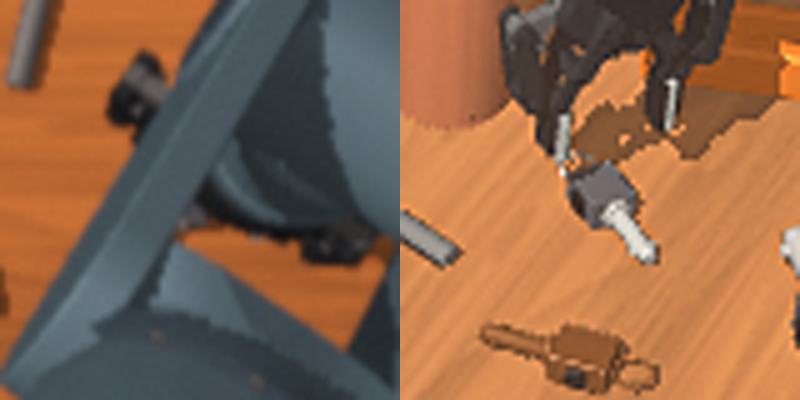

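The side crop shows the fingertips at (563,170) and (668,130), straddling the head at (605,195), with nothing else between them. Next I descend and close.

```bash
python3 -m jog '[[[60,-0.08,-0.01,0.7,-0.03,-0.04,0],[60,-0.08,-0.01,1.2,-0.03,-0.04,0],[60,-0.08,-0.01,1.36,-0.03,-0.04,0],[60,-0.08,-0.01,1.4,-0.03,-0.04,0],[60,-0.08,-0.01,1.4,-0.03,-0.04,0]]]'
python3 -m jog '[[[45,0,0,0,0,0,0],[30,0,0,0,0,0,0],[20,0,0,0,0,0,0],[10,0,0,0,0,0,0],[10,0,0,0,0,0,0],[10,0,0,0,0,0,0],[10,0,0,0,0,0,0]]]'
```

```text
time: 6.4
ee_pos: [0.5818, -0.2643, 0.007]
ee_rot: [0.306, 0.952, -0.001, 0.002]
wrist_force: [-0.9, -0.7, -0.3]
width: 0.06
grasp_force: 0.0
time: 7.1
ee_pos: [0.5823, -0.2646, 0.0077]
ee_rot: [0.306, 0.952, -0.001, 0.003]
wrist_force: [-0.9, 1.0, 5.6]
width: 0.0277
grasp_force: 60.3
```

```bash
python3 -m jog '[[[10,0,0,-0.3,0,0,0],[10,0,0,-1,0,0,0],[10,0,0,-2.5,0,0,0],[10,0,0,-4,0,0,0],[10,0,0,-5,0,0,0],[10,0,0,-5,0,0,0],[10,0,0,-5,0,0,0]]]'
python3 - <<'E'
from h import *
go(.53,-.06,.16,1.5)
s=snap("side","side3")
P=readout.sense();print(P['ee_pos'],proj("side",P['ee_pos']),P['width'],P['wrist_force'])
u,v=proj("side",P['ee_pos']).astype(int);print(u,v)
cv2.imwrite("pics/c4.png",crop(s,u-40,v-50,80,80,7)[:,:,::-1])
E
```

```text
time: 7.8
ee_pos: [0.581, -0.2638, 0.157]
ee_rot: [0.306, 0.952, -0.001, 0.002]
wrist_force: [0.1, -0.0, -2.1]
width: 0.0275
grasp_force: 59.5
row [ 5.345   4.5254 -0.1303] [0.0178 0.0351 7.2957] steps 4.20281708230108 6.794691409488846
[ 0.5802 -0.2632  0.1553] [299.5621 118.5575] 0.02726576512746024 [ 0.4229  0.69   -1.8925]
299 118
```

View pics/c4.png

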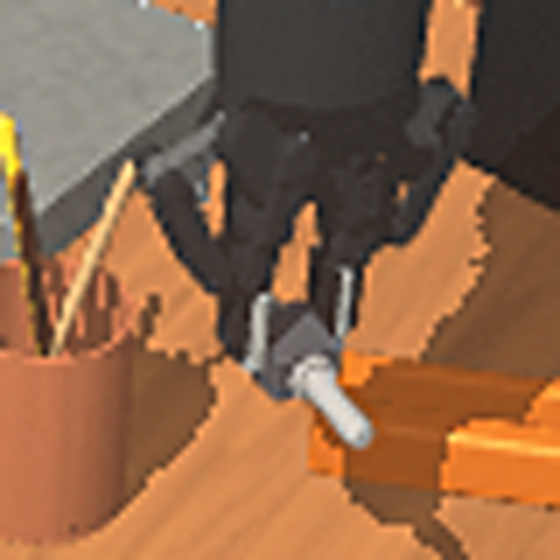

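The pin is held level by its buttons: its nose is at crop (362,438) and the head lies between the pads at (300,335).

```bash
python3 -m jog '[[[10,5.35,4.53,0,0,0,7.3],[10,5.35,4.53,0,0,0,7.3],[10,5.35,4.53,0,0,0,7.3],[10,5.35,4.53,0,0,0,7.3],[10,5.35,4.53,0,0,0,7.3],[10,5.35,4.53,0,0,0,7.3],[10,5.35,4.53,0,0,0,7.3],[10,5.35,4.53,0,0,0,7.3],[10,5.35,4.53,0,0,0,7.3],[10,5.35,4.53,0,0,0,7.3]]]'
python3 - <<'E'
from h import *
s=go(.5295,-.0273,.10,1.5)
t=snap("top","top4");sd=snap("side","side4")
print(readout.sense()['ee_pos'])
c=np.zeros((480,800,3),np.uint8)
c[:400,:400]=crop(t,160,110,100,100,4)
c[:480,400:]=crop(sd,200,130,80,96,5)
cv2.imwrite("pics/c5.png",c[:,:,::-1])
E
```

```text
time: 8.85
ee_pos: [0.5293, -0.0598, 0.1546]
ee_rot: [0.731, 0.682, -0.0, 0.001]
wrist_force: [-0.4, 0.2, -2.1]
width: 0.0272
grasp_force: 59.6
row [ 1.0833 -0.0719  1.8195] [0.0109 0.0131 0.0106] steps 1.2712561086124685 0.0186820855701578
[ 0.5296 -0.0598  0.1551]
```

View pics/c5.png

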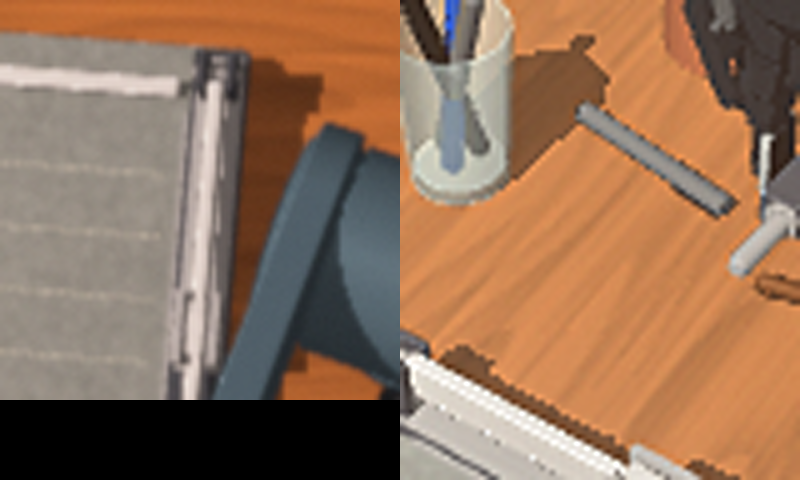

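```bash
python3 - <<'E'
from h import *
ctr=np.array([.5815,.1274]);ya=-.0701;ex=np.array([np.cos(ya),np.sin(ya)]);ey=np.array([-ex[1],ex[0]])
for q in((205.2,182),(205.2,200.2)):
    P=onz("top",*q,.066);print("inner lug end local",ex@(P[:2]-ctr),ey@(P[:2]-ctr))
# contrast profile along inner lug column in the lever-down picture
t=cv2.cvtColor(cv2.imread("pics/top4.png") if 0 else cv2.imread("pics/top4.png"),cv2.COLOR_BGR2GRAY)
print(t[174:208,202:212])
# nose height: side ray against vertical plane through pin axis
p=readout.sense()['ee_pos'];n=np.array([np.sin(1.5),-np.cos(1.5),0])
o,d=ray("side",267,184);X=o+d*(n@(p-o))/(n@d);print("nose",X-p)
E
```

```text
inner lug end local -0.016468750150454098 -0.055308535080376336
inner lug end local -0.060633784306723296 -0.058924330249988555
[[145 153 110 124 170 178 193 218 214 193]
 [147 155 112 132 171 179 196 218 213 192]
 [149 156 114 140 173 181 203 218 212 189]
 [152 154 109 139 174 185 208 217 212 186]
 [151 154 106 147 174 187 211 217 209 180]
 [149 152 109 153 176 190 217 217 206 173]
 [148 144 108 157 176 193 226 219 206 166]
 [150 139 117 164 177 192 227 218 202 158]
 [157 157 151 171 162 169 197 215 199 150]
 [159 163 174 167 130 127 158 211 195 137]
 [158 157 175 162 106 109 158 207 196 129]
 [157 150 174 160 109 148 186 208 196 138]
 [159 154 174 161 116 176 205 209 197 138]
 [163 159 176 161 120 183 207 207 193 133]
 [169 171 174 152 125 198 212 209 192 133]
 [169 168 173 145 130 206 214 211 194 136]
 [168 162 171 144 137 207 214 213 196 133]
 [169 171 169 138 150 208 215 213 196 129]
 [164 180 169 134 151 207 213 212 194 127]
 [158 181 173 136 148 208 212 209 183 130]
 [168 180 171 126 148 208 213 205 173 129]
 [167 180 166 119 155 210 214 206 171 134]
 [161 177 166 120 162 211 214 204 163 134]
 [159 176 162 113 160 208 215 203 151 135]
 [160 176 160  97 129 182 211 192 132 134]
 [159 173 158  88  98 153 211 190 119 139]
 [133 139 139  94 105 157 211 196 117 139]
 [105 120 147 146 171 195 214 196 111 117]
 [ 93 108 130 150 196 217 214 189 104  92]
 [ 90  80  88 123 195 218 213 182  97  75]
 [ 88  77  81 129 211 218 208 170  92  68]
 [ 85  75  82 138 223 219 206 160  91  65]
 [ 86  74  81 136 221 216 203 153  89  68]
 [ 86  75  80 134 216 216 199 141  86  66]]
nose [ 0.0043  0.061  -0.0001]
```

```bash
python3 - <<'E'
from h import *
go(.5343,.0044,.08,1.5007)
E
```

```text
row [ 2.1519 -0.0016  2.4999] [ 0.0175  0.0142 -0.0016] steps 1.97912969751019 0.02108559235760402
```

```bash
python3 -m jog '[[[10,2.15,0,0,0,0,0],[10,2.15,0,0.8,0,0,0],[10,2.15,0,1.6,0,0,0],[10,2.15,0,2.3,0,0,0],[10,2.15,0,2.5,0,0,0],[10,2.15,0,2.5,0,0,0],[10,2.15,0,2.5,0,0,0]]]'
python3 -m jog '[[[10,0,0,0.05,0,0,0],[10,0,0,0.1,0,0,0],[10,0,0,0.13,0,0,0],[10,0,0,0.13,0,0,0]]]'
python3 -c "
from h import *
go(.5343,.0044,.072,1.5007)"
```

```text
time: 9.65
ee_pos: [0.5355, 0.004, 0.0814]
ee_rot: [0.732, 0.681, 0.001, 0.003]
wrist_force: [-0.2, -0.4, -0.3]
width: 0.0275
grasp_force: 59.5
time: 10.05
ee_pos: [0.5348, 0.0044, 0.0767]
ee_rot: [0.732, 0.681, 0.0, 0.002]
wrist_force: [0.4, 0.6, -1.2]
width: 0.0276
grasp_force: 59.5
row [ 0.0006 -0.0166  0.1555] [ 0.025   0.0163 -0.0097] steps 0.09383225239843658 0.029209977836008007
```

Step down until it touches the lug tops.

```bash
for i in 1; do python3 -m jog '[[[10,0,0,0.03,0,0,0],[10,0,0,0.07,0,0,0],[10,0,0,0.07,0,0,0]]]'; python3 -m jog '[[[10,0,0,0.03,0,0,0],[10,0,0,0.03,0,0,0]]]'; python3 -m jog '[[[10,0,0,0.03,0,0,0],[10,0,0,0.03,0,0,0]]]'; python3 -m jog '[[[10,0,0,0.03,0,0,0],[10,0,0,0.03,0,0,0]]]'; done | grep -E "pos|wrist"
```

```text
ee_pos: [0.5346, 0.0044, 0.0742]
wrist_force: [-0.4, 0.6, -1.3]
ee_pos: [0.5346, 0.0044, 0.0734]
wrist_force: [-0.5, -0.2, -1.7]
ee_pos: [0.5346, 0.0044, 0.0725]
wrist_force: [0.4, -0.4, -1.3]
ee_pos: [0.5347, 0.0044, 0.0716]
wrist_force: [0.1, 0.1, -1.0]
```

```bash
for i in 1; do python3 -m jog '[[[10,0,0,0.02,0,0,0],[10,0,0,0.02,0,0,0]]]'; python3 -m jog '[[[10,0,0,0.02,0,0,0],[10,0,0,0.02,0,0,0]]]'; python3 -m jog '[[[10,0,0,0.02,0,0,0],[10,0,0,0.02,0,0,0]]]';python3 -m jog '[[[10,0,0,0.02,0,0,0],[10,0,0,0.02,0,0,0]]]'; python3 -m jog '[[[10,0,0,0.02,0,0,0],[10,0,0,0.02,0,0,0]]]'; done | grep -E "pos|wrist"
```

```text
ee_pos: [0.5347, 0.0044, 0.0711]
wrist_force: [0.5, 0.0, -1.2]
ee_pos: [0.5347, 0.0044, 0.0704]
wrist_force: [-0.9, -0.8, -1.4]
ee_pos: [0.5347, 0.0044, 0.0699]
wrist_force: [0.0, 0.8, -2.9]
ee_pos: [0.5348, 0.0044, 0.0694]
wrist_force: [-0.4, 0.4, 0.6]
ee_pos: [0.5349, 0.0043, 0.069]
wrist_force: [-0.4, -0.5, 1.6]
```

```bash
python3 -m jog '[[[10,0,0,-0.1,0,0,0],[10,-0.5,0,-0.1,0,0,0],[10,-1,0,-0.1,0,0,0],[10,-1,0,0.4,0,0,0],[10,-1,0,0.75,0,0,0],[10,-1,0,0.75,0,0,0],[10,-1,0,0.75,0,0,0]]]'
python3 -c "
from h import *
go(.5375-.0701*.076,.0503-.9975*.076,.0457,1.5007)"
```

```text
time: 12.65
ee_pos: [0.5323, -0.0258, 0.0459]
ee_rot: [0.732, 0.681, -0.0, 0.001]
wrist_force: [0.1, -0.3, -1.6]
width: 0.0274
grasp_force: 59.5
row [ 0.0097 -0.0049  0.0081] [ 0.0155  0.0145 -0.0114] steps 0.008124381427802311 0.022386920490959417
```

```bash
(python3 -m jog '[[[10,0.2,0,0,0,0,0],[10,0.35,0,0,0,0,0],[10,0.35,0,0,0,0,0]]]'; python3 -m jog '[[[10,0.05,0,0,0,0,0],[10,0.05,0,0,0,0,0]]]'; python3 -m jog '[[[10,0.05,0,0,0,0,0],[10,0.05,0,0,0,0,0]]]'; python3 -m jog '[[[10,0.05,0,0,0,0,0],[10,0.05,0,0,0,0,0]]]';python3 -m jog '[[[10,0.05,0,0,0,0,0],[10,0.05,0,0,0,0,0]]]') | grep -E "pos|wrist"
```

```text
ee_pos: [0.5337, -0.0143, 0.0467]
wrist_force: [-0.0, -0.5, -0.8]
ee_pos: [0.5336, -0.0134, 0.0464]
wrist_force: [-0.9, -0.6, -1.4]
ee_pos: [0.5336, -0.012, 0.0463]
wrist_force: [0.5, -0.5, -2.1]
ee_pos: [0.5337, -0.0105, 0.0462]
wrist_force: [-0.6, 0.7, -1.8]
ee_pos: [0.5338, -0.009, 0.0462]
wrist_force: [-0.2, 0.4, -2.2]
```

```bash
(python3 -m jog '[[[10,0.05,0,0.01,0,0,0],[10,0.05,0,0.01,0,0,0]]]'; python3 -m jog '[[[10,0.05,0,0,0,0,0],[10,0.05,0,0,0,0,0]]]'; python3 -m jog '[[[10,0.05,0,0,0,0,0],[10,0.05,0,0,0,0,0]]]'; python3 -m jog '[[[10,0.05,0,0,0,0,0],[10,0.05,0,0,0,0,0]]]') | grep -E "pos|wrist"
```

```text
ee_pos: [0.5339, -0.0075, 0.0459]
wrist_force: [0.1, 0.4, -1.7]
ee_pos: [0.5341, -0.006, 0.0459]
wrist_force: [0.1, -0.7, -1.3]
ee_pos: [0.5342, -0.0045, 0.0459]
wrist_force: [-0.5, -0.2, -0.5]
ee_pos: [0.5343, -0.003, 0.046]
wrist_force: [-0.4, -0.3, -1.4]
```

No contact yet, and the nose is about 8 mm past where the lug face should be, so it looks to be entering. I'll continue in small steps.

```bash
(python3 -m jog '[[[10,0.05,0,0,0,0,0],[10,0.1,0,0,0,0,0],[10,0.1,0,0,0,0,0]]]'; python3 -m jog '[[[10,0.05,0,0,0,0,0],[10,0.1,0,0,0,0,0],[10,0.1,0,0,0,0,0]]]'; python3 -m jog '[[[10,0.05,0,0,0,0,0],[10,0.1,0,0,0,0,0],[10,0.1,0,0,0,0,0]]]') | grep -E "pos|wrist|width"
```

```text
ee_pos: [0.5345, 0.0001, 0.046]
wrist_force: [-0.5, -0.5, -0.4]
width: 0.0276
ee_pos: [0.5347, 0.0031, 0.0459]
wrist_force: [0.5, 0.5, -1.4]
width: 0.0275
ee_pos: [0.5349, 0.006, 0.0459]
wrist_force: [0.2, 0.2, -1.2]
width: 0.0274
```

```bash
(python3 -m jog '[[[10,0.05,0,0,0,0,0],[10,0.1,0,0,0,0,0],[10,0.15,0,0,0,0,0],[10,0.15,0,0,0,0,0]]]'; python3 -m jog '[[[10,0.05,0,0,0,0,0],[10,0.1,0,0,0,0,0],[10,0.15,0,0,0,0,0],[10,0.15,0,0,0,0,0]]]'; python3 -m jog '[[[10,0.05,0,0,0,0,0],[10,0.1,0,0,0,0,0],[10,0.15,0,0,0,0,0],[10,0.15,0,0,0,0,0]]]';python3 -m jog '[[[10,0.03,0,0,0,0,0],[10,0.06,0,0,0,0,0],[10,0.06,0,0,0,0,0]]]') | grep -E "pos|wrist|width"
```

```text
ee_pos: [0.5352, 0.0105, 0.0459]
wrist_force: [-0.9, -0.2, -1.0]
width: 0.0275
ee_pos: [0.5355, 0.0151, 0.0459]
wrist_force: [-0.4, 0.3, -1.9]
width: 0.0275
ee_pos: [0.5358, 0.0195, 0.0458]
wrist_force: [-1.2, 1.2, -1.7]
width: 0.0277
ee_pos: [0.536, 0.0212, 0.0459]
wrist_force: [-0.7, 0.2, -1.6]
width: 0.0276
```

```bash
(for i in 1; do python3 -m jog '[[[10,0.04,0,0,0,0,0],[10,0.08,0,0,0,0,0],[10,0.08,0,0,0,0,0]]]'; python3 -m jog '[[[10,0.04,0,0,0,0,0],[10,0.04,0,0,0,0,0]]]';python3 -m jog '[[[10,0.04,0,0,0,0,0],[10,0.04,0,0,0,0,0]]]';python3 -m jog '[[[10,0.04,0,0,0,0,0],[10,0.04,0,0,0,0,0]]]';python3 -m jog '[[[10,0.04,0,0,0,0,0],[10,0.04,0,0,0,0,0]]]'; done) | grep -E "pos|wrist"
```

```text
ee_pos: [0.5361, 0.0237, 0.0459]
wrist_force: [-0.8, 0.3, -1.2]
ee_pos: [0.5362, 0.0248, 0.0459]
wrist_force: [-1.5, -0.5, -1.7]
ee_pos: [0.5363, 0.026, 0.0459]
wrist_force: [-1.5, -0.7, -1.8]
ee_pos: [0.5364, 0.027, 0.0459]
wrist_force: [-1.8, -1.3, -1.3]
ee_pos: [0.5364, 0.028, 0.0459]
wrist_force: [-2.9, -3.4, -1.6]
```

```bash
(for i in 1; do python3 -m jog '[[[10,0.03,-0.02,0,0,0,0],[10,0.03,-0.02,0,0,0,0]]]';python3 -m jog '[[[10,0.03,0,0,0,0,0],[10,0.03,0,0,0,0,0]]]';python3 -m jog '[[[10,0.03,0,0,0,0,0],[10,0.03,0,0,0,0,0]]]';python3 -m jog '[[[10,0.03,0,0,0,0,0],[10,0.03,0,0,0,0,0]]]'; done) | grep -E "pos|wrist"
```

```text
ee_pos: [0.5365, 0.0289, 0.046]
wrist_force: [0.6, -5.2, -3.5]
ee_pos: [0.5365, 0.0298, 0.046]
wrist_force: [0.4, -5.2, -3.7]
ee_pos: [0.5366, 0.0306, 0.046]
wrist_force: [0.6, -5.6, -3.5]
ee_pos: [0.5366, 0.0309, 0.046]
wrist_force: [-0.7, -9.1, -2.6]
```

```bash
(for i in 1; do python3 -m jog '[[[10,0.03,0,-0.02,0,0,0],[10,0.03,0,-0.02,0,0,0]]]';python3 -m jog '[[[10,0.02,0,0,0,0,0],[10,0.02,0,0,0,0,0],[10,0.02,0,0,0,0,0]]]';python3 -m jog '[[[29,0,0,0,0,0,0],[31,0,0,0,0,0,0],[33,0,0,0,0,0,0],[35,0,0,0,0,0,0],[37,0,0,0,0,0,0],[40,0,0,0,0,0,0],[45,0,0,0,0,0,0],[55,0,0,0,0,0,0],[55,0,0,0,0,0,0]]]'; done) | grep -E "pos|wrist|width"
python3 - <<'E'
from h import *
sd=snap("side","side6");P=readout.sense()['ee_pos'];print(P)
cv2.imwrite("pics/c6.png",crop(sd,200,170,100,80,7)[:,:,::-1])
go(P[0],P[1],P[2],1.5007)
E
```

```text
ee_pos: [0.5365, 0.031, 0.0462]
wrist_force: [0.3, -12.1, -6.9]
width: 0.0275
ee_pos: [0.5365, 0.031, 0.0462]
wrist_force: [0.6, -14.8, -6.8]
width: 0.0273
ee_pos: [0.5364, 0.0336, 0.0465]
wrist_force: [0.1, -0.9, -0.6]
width: 0.0551
[0.5363 0.0335 0.0465]
row [0. 0. 0.] [ 0.0241  0.0153 -0.0088] steps 0.0 0.02784256510577223
```

View pics/c6.png

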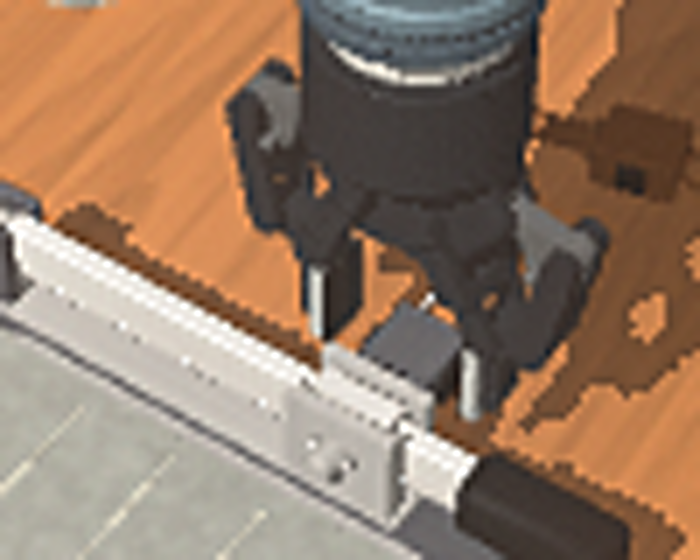

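The pin is in: its nose shows through the inner lug at crop (335,465), the head sits against the outer lug at (410,345), and the fingers are clear of it. I'll raise the tool straight up and look.

```bash
python3 -m jog '[[[55,-0.06,0,-0.3,0,0,0],[55,-0.06,0,-1,0,0,0],[55,-0.06,0,-2.5,0,0,0],[55,-0.06,0,-4,0,0,0],[55,-0.06,0,-5.5,0,0,0],[55,-1.5,0,-6.5,0,0,0],[55,-3,0,-6.5,0,0,0],[55,-4.5,0,-6.5,0,0,0],[55,-6,0,-6.5,0,0,0],[55,-6,0,-6.5,0,0,0]]]'
python3 - <<'E'
from h import *
sd=snap("side","side7");t=snap("top","top7")
c=np.zeros((600,800,3),np.uint8)
c[:,:480]=crop(sd,210,200,60,75,8);c[:600,480:]=crop(t,188,165,40,75,8)
cv2.imwrite("pics/c7.png",c[:,:,::-1])
E
```

```text
time: 21.3
ee_pos: [0.5224, -0.1508, 0.2428]
ee_rot: [0.734, 0.679, -0.0, 0.003]
wrist_force: [0.6, 0.2, 0.3]
width: 0.055
grasp_force: 0.0
```

View pics/c7.png

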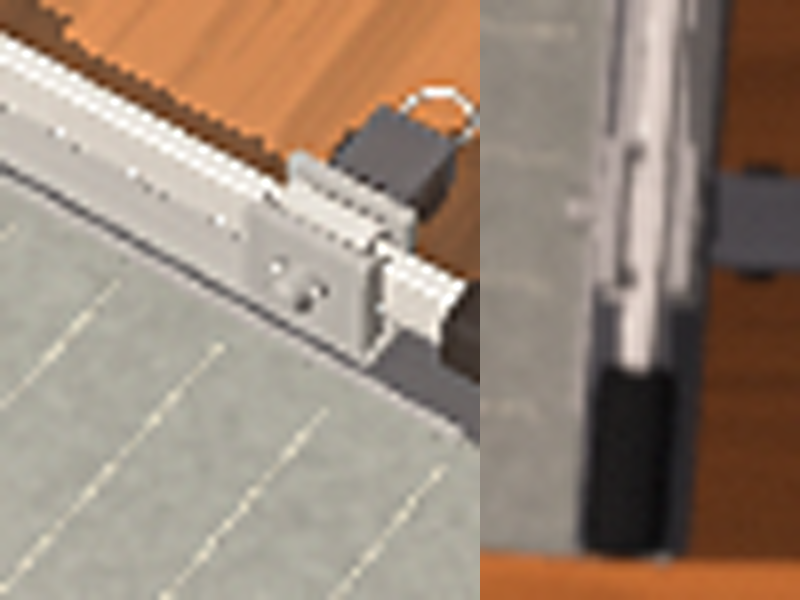

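Both buttons stand out in the top crop, at (760,170) and (757,272). The side crop shows bright spots on either side of the nose, at (275,267) and (322,288), which look like the balls outside the inner lug. I'll check the gap between head and lug in numbers.

```bash
python3 - <<'E'
from h import *
t=cv2.imread("pics/top7.png").astype(int)
print("pin rows, mean",t[190:195,196:230].mean(0).astype(int).tolist())
print("inner lug edge rows", t[184:188,196:230].mean(0).astype(int)[:,1].tolist())
ctr=np.array([.5815,.1274]);ya=-.0701;ex=np.array([np.cos(ya),np.sin(ya)]);ey=np.array([-ex[1],ex[0]])
L=lambda x,y,z:np.r_[ctr+x*ex+y*ey,z]
for nm,y,z in(("lug out edge",-.08,.066),("lug in edge",-.052,.066),("nose home",-.038,.048),("nose collar out",-.042,.048),("head front home",-.08,.058),("head front +2",-.082,.058),("head front +4",-.084,.058)): print(nm,proj("top",L(-.0385,y,z)),proj("side",L(-.0385,y,z)))
s=cv2.imread("pics/side7.png");c=crop(s,235,222,28,24,20)
cv2.imwrite("pics/c8.png",c)
E
```

```text
pin rows, mean [[126, 137, 145], [126, 136, 144], [130, 139, 148], [140, 148, 159], [136, 143, 154], [141, 147, 159], [154, 160, 174], [164, 170, 183], [157, 161, 175], [121, 125, 137], [132, 136, 150], [190, 197, 213], [196, 203, 220], [193, 201, 216], [172, 179, 194], [116, 120, 131], [151, 155, 168], [156, 161, 174], [120, 124, 135], [76, 78, 85], [47, 45, 49], [52, 49, 52], [73, 69, 74], [75, 71, 76], [75, 71, 77], [75, 71, 76], [75, 70, 75], [75, 70, 75], [75, 71, 76], [74, 70, 75], [74, 70, 75], [74, 70, 74], [68, 65, 69], [47, 48, 57]]
inner lug edge rows [140, 139, 138, 138, 138, 143, 153, 148, 166, 153, 107, 146, 180, 198, 186, 128, 128, 163, 152, 88, 64, 48, 58, 59, 56, 49, 48, 46, 46, 48, 53, 54, 53, 52]
lug out edge [214.5948 191.7628] [254.4743 221.8917]
lug in edge [203.1016 190.9079] [247.8094 229.3524]
nose home [198.0913 190.983 ] [244.4272 237.8503]
nose collar out [199.708  191.1033] [245.3946 236.7569]
head front home [214.8062 191.9792] [254.43  224.002]
head front +2 [215.6215 192.0399] [254.8956 223.4786]
head front +4 [216.4368 192.1005] [255.3602 222.9562]
```

View pics/c8.png

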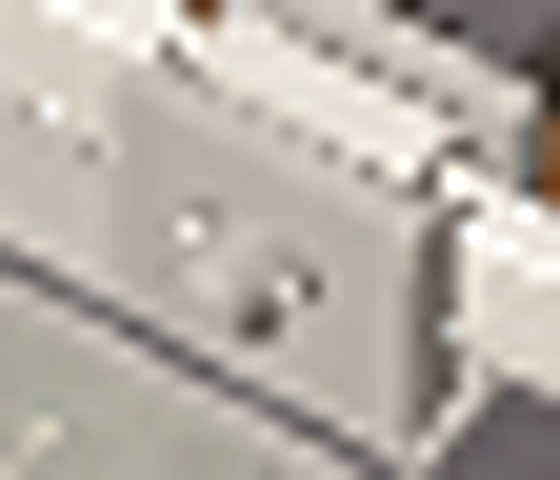

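The close-up shows two bright ball highlights outside the inner lug, at (190,225) and (290,285), on either side of the nose. The buttons measure about 35 mm across, so they are out. The nose tip is at column 198.9, which fits a locked pin with about 2 mm of slack. The job is done, so I'm handing it in.

```bash
python3 -c "
from bench import robot
print(robot.job_done())"
```

```text
the job is handed in; nothing more can be done
None
```

The lever is fully down and the small steel pin is home through both lugs with its buttons out. The pictures show its balls outside the inner lug, but I did not tug the pin to test the lock. The arm is clear of everything, and the job is handed in at about 21 s.

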